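Close the bin stop up to the row

TASK

The row of black picking bins on the low shelf needs its sliding stop closed up. With the fingertips, push the yellow stop along the notched front rail towards the bins, clicking past notch after notch, until it drops into the last notch it can take before the end bin, and leave it clicked in there. Only push it, do not lift it off its rail, do not shove the bins along, and leave everything else on the bench where it is.

Things in the scene. Friction and masses are not known exactly. Their poses are not given: they have to be found in the camera images.
- rack: low bench-top shelf, galvanised beams with a chipboard deck, 800 mm wide (its y), 260 mm deep (its x), deck top 50 mm above the bench, capped corner uprights 91 mm high; fixed; origin at the centre of its footprint at bench level, x away from the robot, y to the left along the rail, z up
- rail: notched flat bar, 750 mm long, 28 mm wide, 16 mm high, on the deck's front edge: its front edge lies at rack x = -136 mm, its top 66 mm above the bench. Notches 12.5 mm wide, every 30 mm, are cut in its front edge. Fixed to the rack; origin above the rack's origin, at deck height, axes as the rack's
- stop: the sliding bin stop: a yellow plastic saddle, 65 mm front to back, 62 mm along the rail, its top 105 mm above the bench, with a steel divider plate on its left; hangs over the rail by its weight. Origin on the rail line (rack x = -130 mm), at deck height, in the middle of the saddle; axes as the rack's
- stop_slide (a joint): position of the sliding stop along the rail, m, growing towards the bins (rack +y); its centre is at rack y = -0.260 + value, x = -0.130. Notches: at whole multiples of 0.030 (0, 0.030, 0.060 ...). Range -0.008 to 0.285. It slides with 1 to 3 N between notches and takes 5 to 9 N to leave one; a notch draws it in from about 3 mm either side. It weighs about 0.45 kg
- stop_lift (a joint): how far the stop is raised off its rail, m: 0 when it sits on the rail; only its weight keeps it down
- plunger (a joint): the stop's sprung ball plunger with a red knob (20 mm across, sticking out towards the robot, 38 to 52 mm in front of the rail's edge): 0 when dropped right into a notch, about 0.0037 m pulled out when riding between notches. It works by itself; leave it alone.
- stop_push (a point): centre of the stop's right-hand face, the ribbed thumb face that is pushed: it looks along rack -y, 65 mm wide (x) and 37 mm high (z), its lower edge 2 mm above the rail's top. The yellow saddle runs 62 mm from here to the steel divider plate on its left.
- stop_face (a point): middle of the left face of the stop's steel divider plate, the face that meets the end bin, 65 mm further left (+y of the rack) than the pushed face. The plate is 3 mm thick, reaches from the front of the saddle 225 mm back over the deck, and its top is 126 mm above the bench
- carton: brown carton 170 x 90 x 105 mm, fixed, at the left end of the row; origin at the centre of its underside
- bin_a: left bin of the row: black plastic open-front picking bin, 160 mm deep (its x), 95 mm wide (y), 75 mm high, loose on the deck, about 0.7 kg with its stock; origin at the centre of its underside, x away from its low front, y to the left along the row
- bin_b: middle bin of the row: black plastic open-front picking bin, 160 mm deep (its x), 95 mm wide (y), 75 mm high, loose on the deck, about 0.7 kg with its stock; origin at the centre of its underside, x away from its low front, y to the left along the row
- end_bin: right-hand (end) bin of the row, next to the stop: black plastic open-front picking bin, 160 mm deep (its x), 95 mm wide (y), 75 mm high, loose on the deck, about 0.7 kg with its stock; origin at the centre of its underside, x away from its low front, y to the left along the row
- end_bin_side (a point): middle of the end bin's right side wall, the side that faces the stop, 40 mm above the deck; axes as the bin's
- cap_jar: small white jar with a blue cap, 48 mm across, 60 mm high, standing on the deck to the right; origin at the centre of its underside
- blue_cap: small blue protective cap, 28 mm across, 30 mm high, standing near the back edge of the deck; origin at the centre of its underside
- loose_holder: steel nozzle holder with a blue cap, 108 mm long, 20 mm thick, lying on the deck to the right; origin at deck level under its middle

How it is judged (in metres and radians):
On the way:
1. the fingers push the stop (contact force between the fingers and stop above 0.5 N), for 0.1 s.
At the end, for the whole second after the job is handed in: The stop sits down on its rail, at rest, with its plunger dropped into a notch (within 1.2 mm of fully in), and that is the last free notch before the end bin: the gap between divider plate and bin is under 34 mm (one 30 mm pitch plus 4 mm). All three bins are within 8 mm of where they stood (y of stop_face in the frame of end_bin_side above -0.034 m and value of joint plunger below 0.0012 m and value of joint stop_lift below 0.002 m and velocity of joint stop_slide between -0.005 and 0.005 m/s and distance of each of bin_a, bin_b, end_bin from where it was at the start of the episode below 0.008 m); the robot touches nothing.
It fails at once if the stop is lifted off its rail (by more than 8 mm) (value of joint stop_lift above 0.008 m).
It fails at once if a bin is shoved along, lifted or carried (moved more than 8 mm) (distance of any of bin_a, bin_b, end_bin from where it was at the start of the episode above 0.008 m).
It fails at once if something else on the bench or deck is moved more than 20 mm (distance of any of cap_jar, blue_cap, loose_holder from where it was at the start of the episode above 0.02 m).
It also fails if it takes over 45 s, if anything falls off the work surface, if the arm or the gripper's body presses on something with over 40 N, if the wrist force passes 120 N, or if a joint passes its speed limit or range.

ROBOT

A 6-joint arm with a two-finger parallel gripper is mounted at the origin on the work surface. World frame = base frame: x ahead of the robot, y to its left, z up, the work surface at z = 0. Lengths are in mm, angles in rad, forces in N, time in s.
With the tool pointing down it reaches from about 350 to 875 mm from the base axis. Payload 4.2 kg.
Tool frame: the origin (TCP) lies between the finger pads; the fingertips stand 11 mm ahead of it and the grasp point (between the pads) lies 8 mm behind it; z points along the fingers, y is the direction in which the jaws open and shut (so a half turn about z gives the same grasp; the last joint's range is limited). The gripper opens to 85 mm and grips with 20 to 120 N. Pads are 22 mm wide; open, the fingers measure 114 mm over their backs; the gripper's body (76 mm by 85 mm) begins 54 mm behind the grasp point. The pads swing forward as they close: fully open they stand 13 mm farther back than shut.
Start: joints at [1.475, 0.385, 0.008, 0, -1.194, -0.259], TCP at [217.094, 586.063, 242.312] pointing down, gripper open.
Joint ranges: [-3.14, 3.14], [-1.21, 2.06], [-1.07, 1.41], [-3.16, 2.05], [-2.99, -0.16], [-3.1, 3.1]. Speed limits (rad/s): [2.79, 2.79, 3.14, 3.14, 3.14, 3.14].

INTERFACE

Orientations are given as a unit quaternion [x, y, z, w].
In Python, from bench import * gives the robot as it stands.
- The arm moves only by the tool servo_tool, never from a script. Its argument "rows" is a list of rows, each a list of 7 numbers: the opening, from 0 (shut) to 1 (fully open), then the shift along the tool's x, y, z in cm, then the turn, a rotation vector about the tool's x, y, z in degrees. A call has 1 to 12 rows; each row shifts and turns the commanded pose from where the row before left it, along the tool's axes as they then stand; what a row does not reach is not made up. A row lasts 1/10 s, in which the tool goes at most 50 mm and 8.59 degrees, less where a joint would pass 70% of its speed; a pose out of reach is approached as far as the arm can. A call is refused whole if a number of a shift passes 5 or a number of a turn 8.59, either way. A call with a gripper value outside its range is refused whole. The fingers move at their own pace and stop on an object; the grip force is fixed at half the most. Time passes only in rows, so rows that do not move let the fingers close. It gives the time, the measured TCP pose, the force and the opening at its end, in the units of the state.
- read_state(): the state, without advancing time (a new reading comes with each control period).
- get_image(name): name is "side" or "top" or "wrist"; returns a dict with "image" (420x560x3 uint8, red, green, blue), "mtx" (3x3 intrinsics, pixels), "extrinsics" (4x4, takes a point from camera to world coordinates). Camera axes: x right, y up, looking along -z (the intrinsics and any distortion apply to the point x, -y, -z); pixel columns grow to the right and rows downward; lengths in mm; the calibration is good to about 2 mm. A picture is of the moment at which its call begins. There is no depth.
- job_done(): hands the job in, once; it reports no verdict.
The state is a dict: "clock": time; "joints": joint angles; "joint_vel": joint speeds; "joint_efforts": joint torques, N m; "position": TCP position; "ee_rot": TCP orientation; "contact_force": force on the tool from outside, world axes, zero at the start; "wrist_torque": the same for the moment, N m; "gripper_width": finger opening in mm.
Only numpy, scipy, OpenCV 4.12 (cv2) and the standard library are available. Lean on these libraries where they do the work, as an engineer would, in place of code of your own. Each camera call takes 0.05 s, during which the arm holds its last target. There are 200 camera calls.

## Working session

There is one attempt and no reset: what is moved stays moved. The work goes in short steps, Python scripts to look and compute and a tool call to move; the robot and the scene stay as the last step left them, time stands still between calls to the robot, and variables do not carry over. Pictures are saved under pics/ and viewed, about 8 in all and at most 12, crops included, and the job is handed in when it is done.

Besides the shell and the picture viewer there is one more tool, called after ">>>" by a JSON object that holds its "method" and its "body". servo_tool: Moves the arm, as the interface text tells. Its arguments: {"type":"object","properties":{"rows":{"type":"array","items":{"type":"array","items":{"type":"number"}}}},"required":["rows"]}

```bash
mkdir -p pics; cat > h.py <<'E'
from bench import *
import numpy as np, cv2
def snap(n,f):
    d=get_image(n); cv2.imwrite(f'pics/{f}.png',d['image'][:,:,::-1]); np.savez(f'pics/{f}.npz',K=d['mtx'],E=d['extrinsics']); return d
def onplane(f,u,v,z):
    d=np.load(f'pics/{f}.npz');K,E=d['K'],d['E']
    r=np.linalg.inv(K)@[u,v,1]; r=E[:3,:3]@[r[0],-r[1],-r[2]]; o=E[:3,3]
    return o+r*(z-o[2])/r[2]
def proj(f,p):
    d=np.load(f'pics/{f}.npz');K,E=d['K'],d['E']
    c=np.linalg.inv(E)@np.append(p,1); q=K@[c[0],-c[1],-c[2]]; return q[:2]/q[2]
E
python3 - <<'E'
from h import *
a=snap('top','top0');b=snap('side','side0')
for d in(a,b):print(d['mtx'].round(1).tolist(),d['extrinsics'].round(3).tolist(),[k for k in d])
s=read_state();print({k:np.round(v,3).tolist() for k,v in s.items()})
E
```

```text
[[408.4, 0.0, 273.4], [0.0, 408.4, 212.5], [0.0, 0.0, 1.0]] [[-0.004, 0.981, -0.196, 426.125], [-1.0, -0.005, -0.005, 11.713], [-0.006, 0.196, 0.981, 957.975], [0.0, 0.0, 0.0, 1.0]] ['image', 'mtx', 'extrinsics']
[[410.3, 0.0, 279.8], [0.0, 410.3, 211.5], [0.0, 0.0, 1.0]] [[0.972, 0.138, -0.189, 457.18], [-0.234, 0.564, -0.792, -646.289], [-0.003, 0.814, 0.58, 572.896], [0.0, 0.0, 0.0, 1.0]] ['image', 'mtx', 'extrinsics']
{'clock': 0.1, 'joints': [1.475, 0.386, 0.007, -0.0, -1.194, -0.259], 'joint_vel': [0.0, -0.001, 0.004, 0.003, -0.002, -0.001], 'joint_efforts': [-0.0, -39.331, 18.893, 4.198, -0.003, 0.0], 'position': [216.921, 585.607, 241.307], 'ee_rot': [0.984, -0.177, -0.0, 0.001], 'contact_force': [0.358, 0.086, -0.378], 'wrist_torque': [-0.046, -0.016, 0.027], 'gripper_width': 85.447}
```

View pics/top0.png

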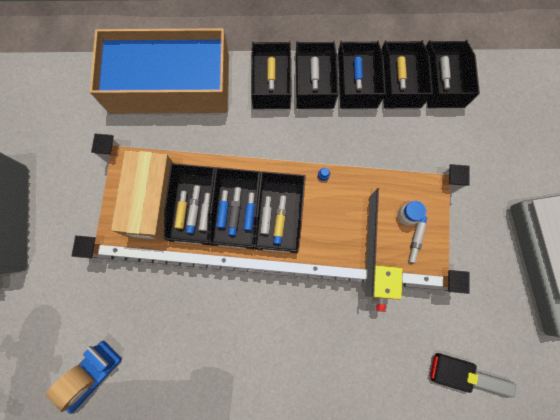

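View pics/side0.png

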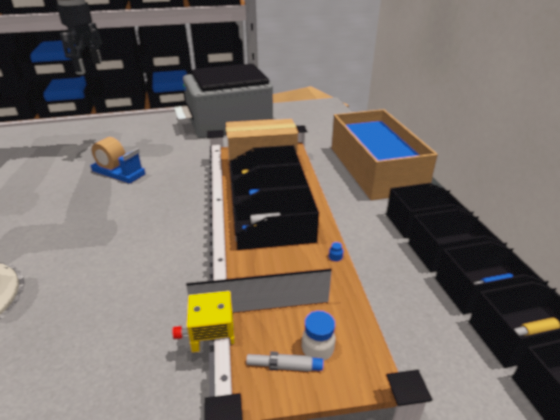

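Top view: the stop is at about (388,282), its plate at column 372, the end bin's right rim at about (300,175)–(298,250), and the rail runs from (98,250) to (442,281). I'll measure these.

```bash
python3 - <<'E'
from h import *
im=cv2.imread('pics/top0.png');hsv=cv2.cvtColor(im,cv2.COLOR_BGR2HSV)
m=cv2.inRange(hsv,(25,170,150),(34,255,255));m[:260]=0;m[310:]=0;m[:,:365]=0;m[:,410:]=0
c=max(cv2.findContours(m,0,2)[0],key=cv2.contourArea);r=cv2.minAreaRect(c);b=cv2.boxPoints(r);print(r)
P=np.array([onplane('top0',u,v,105) for u,v in b]);print(P.round(1));print(P.mean(0),np.linalg.norm(P-np.roll(P,1,0),axis=1))
g=cv2.inRange(hsv,(0,0,170),(180,60,255));g[:240]=0;g[290:]=0;g[:,:96]=0
pts=[]
for u in list(range(100,365,3)):
    v=np.where(g[:,u])[0]
    if len(v)>4: pts.append([*onplane('top0',u,v.min(),66)[:2],*onplane('top0',u,v.max()+1,66)[:2]])
pts=np.array(pts)
for k in(0,2):
    f=np.polyfit(pts[:,k+1],pts[:,k],1);res=np.polyval(f,pts[:,k+1])-pts[:,k];print('rail edge x=a*y+b',f,res.std())
crop=im[160:320,250:480];cv2.imwrite('pics/c1.png',cv2.resize(crop,(805,560),interpolation=2)[:,:800])
E
```

```text
((388.2389831542969, 287.91595458984375), (25.34374237060547, 19.09095573425293), 3.814074993133545)
[[ 420.1 -191.   105. ]
 [ 458.6 -195.7  105. ]
 [ 454.9 -247.5  105. ]
 [ 416.5 -242.4  105. ]]
[ 437.53372766 -219.11689188  105.        ] [51.47852548 38.71871259 51.93903245 38.70079465]
rail edge x=a*y+b [9.43597460e-02 4.95316011e+02] 0.8060560052836202
rail edge x=a*y+b [-2.55388005e-02  4.46590120e+02] 11.93271027078302
```

View pics/c1.png

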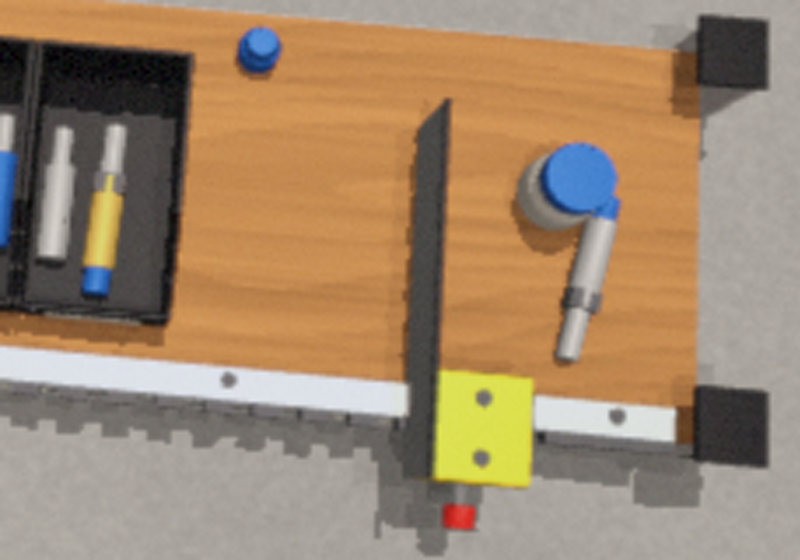

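```bash
python3 - <<'E'
from h import *
q=lambda u,v,z:onplane('top0',250+u/3.5,160+v/3.5,z)[:2]
y=np.array([.094,1]);y/=np.linalg.norm(y);x=np.array([y[1],-y[0]])
def sh(n,p):print(n,p.round(1),'along x,y:',(x@p).round(1),(y@p).round(1))
for n,a in dict(s_bl=(440,370,105),s_br=(534,378,105),s_fr=(531,487,105),s_fl=(434,478,105),bin_back=(192,57,125),bin_front=(167,322,125),binfrontlow=(167,322,90),plate_back_top=(450,100,126),knob=(459,517,84),hole1=(229,380,66),hole2=(617,416,66),railend_back=(677,408,66),jar=(579,178,110),loose1=(567,357,65),loose2=(608,205,65),upr1=(731,425,91),upr2=(732,52,91),cap=(261,47,80)).items(): sh(n,q(*a))
for z in (105,115,126): sh('plate rt edge mid z%d'%z,q(442,330,z))
E
```

```text
s_bl [ 482.8 -195.9] along x,y: 499.0 -149.8
s_br [ 477.8 -251.1] along x,y: 499.3 -205.3
s_fr [ 414.8 -245.2] along x,y: 435.9 -205.3
s_fl [ 420.2 -189. ] along x,y: 436.0 -148.9
bin_back [670.3 -51.3] along x,y: 672.1 11.7
bin_front [510.  -33.6] along x,y: 510.9 14.3
binfrontlow [513.6 -35.5] along x,y: 514.6 12.7
plate_back_top [ 642.3 -205.3] along x,y: 658.7 -144.3
knob [ 397.3 -207.6] along x,y: 414.9 -169.6
hole1 [479.9 -74.6] along x,y: 484.7 -29.4
hole2 [ 456.8 -312.6] along x,y: 484.0 -268.5
railend_back [ 461.5 -349.8] along x,y: 492.2 -305.1
jar [ 597.4 -284.7] along x,y: 621.4 -227.5
loose1 [ 493.1 -284.8] along x,y: 517.6 -237.4
loose2 [ 588.9 -317.5] along x,y: 616.0 -261.0
upr1 [ 450.3 -371. ] along x,y: 483.0 -327.2
upr2 [ 681.4 -393.1] along x,y: 715.3 -327.6
cap [689.8 -98.8] along x,y: 696.0 -33.8
plate rt edge mid z105 [ 506.5 -198.3] along x,y: 522.8 -150.1
plate rt edge mid z115 [ 505.5 -195.9] along x,y: 521.6 -147.7
plate rt edge mid z126 [ 504.5 -193.2] along x,y: 520.4 -145.1
```

>>> {"method": "servo_tool", "body": {"rows": [[0,3.9,2.4,0,0,0,0],[0,3.9,2.4,0,0,0,0],[0,3.9,2.4,0,0,0,0],[0,3.9,2.4,0,0,0,0],[0,3.9,2.4,0,0,0,0],[0,3.9,2.4,0,0,0,0],[0,3.9,2.4,0,0,0,0],[0,3.9,2.4,0,0,0,0],[0,0,0,0,0,0,0]]}}

```text
clock: 1.0
position: [444.8, 293.7, 241.9]
ee_rot: [0.984, -0.179, -0.0, 0.001]
contact_force: [-0.4, 0.2, -0.4]
gripper_width: 0.3
```

```bash
python3 - <<'E'
from h import *
q=lambda u,v,z:onplane('top0',u,v,z)[:2]
y=np.array([.094,1]);y/=np.linalg.norm(y);x=np.array([y[1],-y[0]])
for n,a in dict(ul_b=(103,144,91),ul_f=(84,247,91),ur_b=(459,175,91),ur_f=(459,281.5,91),rail_l_back=(98,247,66)).items(): p=q(*a);print(n,p.round(1),x@p,y@p)
s=read_state();print(s['position'],s['ee_rot'],s['clock'])
E
```

```text
ul_b [758.2 397.7] 717.6350169766757 466.914713431493
ul_f [526.4 420.4] 484.71929369679924 467.7824295393507
ur_b [ 681.1 -392.8] 714.8953975862736 -327.3279516238099
ur_f [ 450.2 -371.3] 482.92689563671485 -327.51570544224506
rail_l_back [529.1 401.3] 489.22574027787437 449.0880807463404
[444.84180019 293.69794332 241.87140614] [ 9.83757867e-01 -1.79498698e-01 -2.68544043e-04  7.77054893e-04] 1.0
```

>>> {"method": "servo_tool", "body": {"rows": [[0,1.69,4.54,0,0,0,0],[0,1.69,4.54,0,0,0,0],[0,1.69,4.54,0,0,0,0],[0,1.69,4.54,0,0,0,0],[0,1.69,4.54,0,0,0,0],[0,1.69,4.54,0,0,0,0],[0,1.69,4.54,0,0,0,0],[0,1.69,4.54,0,0,0,0],[0,1.69,4.54,0,0,0,0],[0,1.69,4.54,0,0,0,0],[0,1.69,4.54,0,0,0,0],[0,1.69,4.54,0,0,0,0]]}}

```text
clock: 2.2
position: [443.6, -285.2, 242.1]
ee_rot: [0.984, -0.176, -0.0, -0.0]
contact_force: [1.5, 0.2, 0.9]
gripper_width: -0.3
```

>>> {"method": "servo_tool", "body": {"rows": [[0,0,0,0,0,0,8.3],[0,0,0,0,0,0,8.3],[0,0,0,0,0,0,8.3],[0,0,0,0,0,0,8.3],[0,0,0,0,0,0,8.3],[0,0,0,0,0,0,8.3],[0,0,0,0,0,0,8.3],[0,0,0,0,0,0,8.3],[0,0,0,0,0,0,8.3],[0,0,0,0,0,0,0],[0,0,0,0,0,0,0]]}}

```text
clock: 3.3
position: [443.9, -283.3, 242.0]
ee_rot: [-0.677, 0.736, 0.0, -0.0]
contact_force: [-1.1, 0.1, 0.8]
gripper_width: -0.3
```

```bash
python3 - <<'E'
from h import *
snap('wrist','w1')
s=read_state();p=s['position'];print(p,s['ee_rot'],s['clock'],s['joints'],s['contact_force'])
y=np.array([.0955,1]);y/=np.linalg.norm(y);x=np.array([y[1],-y[0]]);print(x@p[:2],y@p[:2])
E
```

```text
[ 443.89774687 -283.42382816  242.12325558] [-6.76444198e-01  7.36493860e-01  1.92719351e-04 -6.67441824e-05] 3.35 [-2.60015220e-01  2.17828782e-01 -2.31760523e-01 -1.05196934e-04
 -1.12160376e+00  1.75112332e-01] [-0.28811767 -0.81664791 -1.14993245]
468.8316440746919 -239.93992073798603
```

View pics/w1.png

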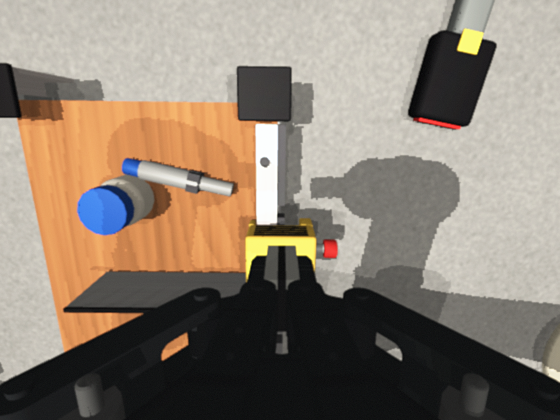

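```bash
python3 - <<'E'
from h import *
y=np.array([.0955,1]);y/=np.linalg.norm(y);x=np.array([y[1],-y[0]])
for n,u,v,z in [('face top',280,237,105),('face top L',246,237,105),('face top R',315,237,105),('face low',268,225,68),('railend',266,124,66),('knob',330,249,85),('holder end',233,188,60)]:
    p=onplane('w1',u,v,z)[:2];print(n,p.round(1),(x@p).round(1),(y@p).round(1))
print(proj('w1',np.array([443.9,-283.4,231])))
E
```

```text
face top [ 447.6 -249.8] 469.3 -206.2
face top L [ 478.3 -252.5] 500.1 -205.8
face top R [ 416.  -247.1] 437.6 -206.5
face low [ 459.9 -249.9] 481.6 -205.0
railend [ 452.4 -349.1] 483.5 -304.5
knob [ 400.3 -225.6] 419.9 -186.5
holder end [ 492.  -289.5] 517.3 -241.4
[280.99802655 263.68889467]
```

>>> {"method": "servo_tool", "body": {"rows": [[0,0,0,4,0,0,0],[0,0,0,4,0,0,0],[0,0,0,4,0,0,0],[0,0,0,2.6,0,0,0],[0,0,0,0.8,0,0,0],[0,0,0,0,0,0,0]]}}

```text
clock: 3.95
position: [443.6, -283.6, 87.6]
ee_rot: [-0.676, 0.737, 0.001, -0.001]
contact_force: [0.8, -0.1, 0.9]
gripper_width: 0.0
```

>>> {"method": "servo_tool", "body": {"rows": [[0,-0.5,0,0,0,0,0],[0,-0.5,0,0,0,0,0],[0,-0.4,0,0,0,0,0],[0,-0.3,0,0,0,0,0],[0,-0.2,0,0,0,0,0],[0,0,0,0,0,0,0]]}}

```text
clock: 4.55
position: [445.6, -264.5, 88.6]
ee_rot: [-0.676, 0.737, -0.0, 0.0]
contact_force: [0.3, -0.1, -1.1]
gripper_width: -0.0
```

>>> {"method": "servo_tool", "body": {"rows": [[0,-0.5,0,0,0,0,0],[0,-0.5,0,0,0,0,0],[0,-0.5,0,0,0,0,0],[0,-0.5,0,0,0,0,0],[0,-0.5,0,0,0,0,0],[0,-0.5,0,0,0,0,0]]}}

```text
clock: 5.15
position: [448.3, -235.3, 88.4]
ee_rot: [-0.675, 0.737, -0.001, -0.0]
contact_force: [1.0, -4.0, -0.2]
gripper_width: 0.4
```

>>> {"method": "servo_tool", "body": {"rows": [[0,-0.5,0,0,0,0,0],[0,-0.5,0,0,0,0,0],[0,-0.5,0,0,0,0,0],[0,-0.5,0,0,0,0,0],[0,-0.5,0,0,0,0,0],[0,-0.5,0,0,0,0,0],[0,-0.5,0,0,0,0,0],[0,-0.5,0,0,0,0,0],[0,-0.5,0,0,0,0,0],[0,-0.5,0,0,0,0,0],[0,0,0,0,0,0,0]]}}

```text
clock: 6.25
position: [452.1, -184.2, 88.2]
ee_rot: [-0.676, 0.737, 0.001, -0.0]
contact_force: [0.4, 0.4, -1.0]
gripper_width: -0.2
```

```bash
python3 - <<'E'
from h import *
y=np.array([.0955,1]);y/=np.linalg.norm(y);x=np.array([y[1],-y[0]])
s=read_state();p=s['position'];print(p,x@p[:2],y@p[:2],s['contact_force'],s['clock'])
snap('top','top1');im=cv2.imread('pics/top1.png');cv2.imwrite('pics/c2.png',cv2.resize(im[160:320,250:480],(800,557),interpolation=2))
E
```

```text
[ 452.1472906  -184.20899838   88.1990624 ] 467.6117219253192 -140.39018838904406 [ 0.4435453   0.35881098 -0.97210515] 6.25
```

View pics/c2.png

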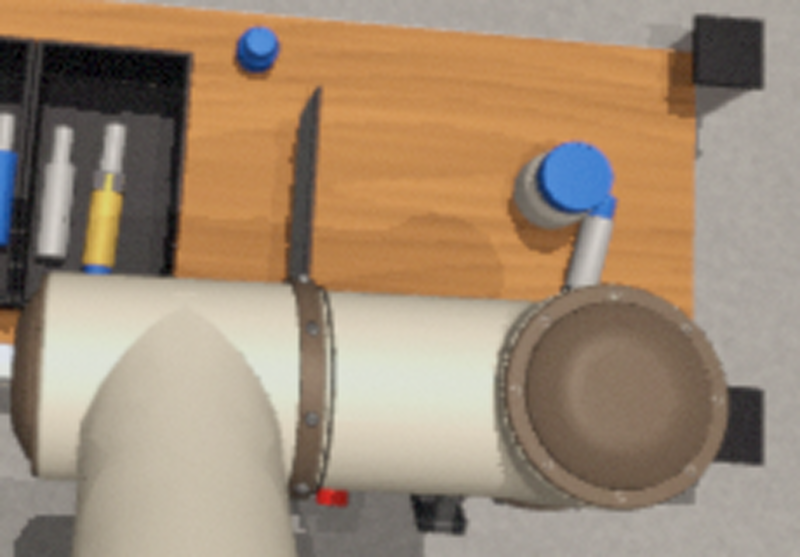

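Top view: the plate's back end moved from crop column 450 to 320, about 76 mm. The bin and other items haven't moved.

>>> {"method": "servo_tool", "body": {"rows": [[0,-0.5,0,0,0,0,0],[0,-0.5,0,0,0,0,0],[0,-0.5,0,0,0,0,0],[0,-0.5,0,0,0,0,0],[0,-0.5,0,0,0,0,0],[0,-0.5,0,0,0,0,0],[0,-0.5,0,0,0,0,0],[0,-0.4,0,0,0,0,0],[0,-0.2,0,0,0,0,0],[0,0,0,0,0,0,0]]}}

```text
clock: 7.3
position: [456.2, -143.6, 88.4]
ee_rot: [-0.676, 0.737, 0.0, 0.0]
contact_force: [0.0, 0.2, -0.3]
gripper_width: -0.3
```

>>> {"method": "servo_tool", "body": {"rows": [[0,-0.2,0,0,0,0,0],[0,-0.2,0,0,0,0,0],[0,-0.2,0,0,0,0,0],[0,0,0,0,0,0,0]]}}

```text
clock: 7.7
position: [456.8, -137.9, 88.4]
ee_rot: [-0.675, 0.737, -0.0, 0.0]
contact_force: [0.5, -1.7, -0.4]
gripper_width: -0.3
```

>>> {"method": "servo_tool", "body": {"rows": [[0,-0.2,0,0,0,0,0],[0,0,0,0,0,0,0],[0,0,0,0,0,0,0]]}}

```text
clock: 8.0
position: [457.0, -136.0, 88.4]
ee_rot: [-0.675, 0.737, 0.0, 0.0]
contact_force: [0.8, 0.0, -0.1]
gripper_width: 0.2
```

>>> {"method": "servo_tool", "body": {"rows": [[0,-0.2,0,0,0,0,0],[0,0,0,0,0,0,0],[0,0,0,0,0,0,0]]}}

```text
clock: 8.3
position: [457.1, -134.1, 88.3]
ee_rot: [-0.675, 0.737, -0.0, 0.0]
contact_force: [-0.0, -0.1, 1.1]
gripper_width: 0.4
```

```bash
python3 - <<'E'
from h import *
snap('side','side1');im=cv2.imread('pics/side1.png');cv2.imwrite('pics/c3.png',cv2.resize(im[170:370,130:390],(780,600),interpolation=2))
E
```

```text
(no output)
```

View pics/c3.png

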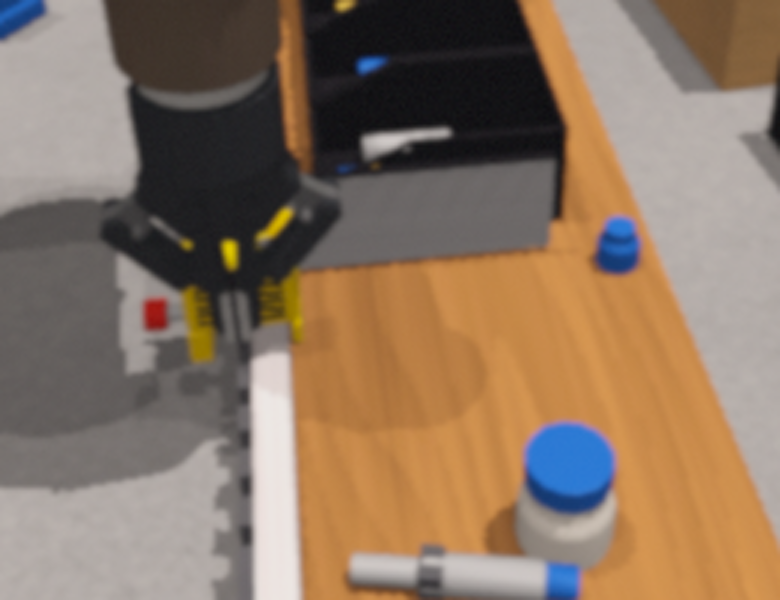

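The side view shows the plate close to the end bin, with its top back corner at crop (556,155) and bottom back corner at (547,247). The saddle is seated. I'll work out the gap.

```bash
python3 - <<'E'
from h import *
y=np.array([.0955,1]);y/=np.linalg.norm(y);x=np.array([y[1],-y[0]])
for n,f,u,v,z in [('plate now',"side1",130+556/3,170+155/3,126),('bin top right back',"side1",130+564/3,170+127/3,125),('plate start','side0',330,271,126),('bin0 br','side0',315,213,125),('plate bottom now','side1',130+547/3,170+247/3,52),('top now est','top1',250+320/3.478,160+88/3.48,126)]:
    p=onplane(f,u,v,z)[:2];print(n,(x@p).round(1),(y@p).round(1))
E
```

```text
plate now 662.8 -19.7
bin top right back 674.2 9.4
plate start 658.4 -148.4
bin0 br 668.2 8.1
plate bottom now 660.6 -18.8
top now est 659.2 -66.6
```

>>> {"method": "servo_tool", "body": {"rows": [[0,-0.1,0,0,0,0,0],[0,-0.1,0,0,0,0,0]]}}

```text
clock: 8.55
position: [457.2, -132.4, 88.3]
ee_rot: [-0.675, 0.737, -0.0, -0.0]
contact_force: [0.4, -3.8, 0.5]
gripper_width: -0.1
```

>>> {"method": "servo_tool", "body": {"rows": [[0,-0.1,0,0,0,0,0]]}}

```text
clock: 8.65
position: [457.3, -131.4, 88.3]
ee_rot: [-0.675, 0.737, -0.0, -0.0]
contact_force: [0.8, -3.3, 0.2]
gripper_width: -0.2
```

>>> {"method": "servo_tool", "body": {"rows": [[0,-0.1,0,0,0,0,0]]}}

```text
clock: 8.75
position: [457.4, -130.3, 88.3]
ee_rot: [-0.675, 0.737, -0.0, 0.0]
contact_force: [0.1, -2.3, 0.2]
gripper_width: 0.2
```

>>> {"method": "servo_tool", "body": {"rows": [[0,-0.1,0,0,0,0,0]]}}

```text
clock: 8.85
position: [457.6, -129.2, 88.3]
ee_rot: [-0.675, 0.737, -0.0, 0.0]
contact_force: [0.3, -2.5, 0.8]
gripper_width: 0.2
```

>>> {"method": "servo_tool", "body": {"rows": [[0,-0.1,0,0,0,0,0]]}}

```text
clock: 8.95
position: [457.7, -128.1, 88.4]
ee_rot: [-0.675, 0.737, -0.0, 0.0]
contact_force: [1.5, -1.1, 0.7]
gripper_width: -0.0
```

>>> {"method": "servo_tool", "body": {"rows": [[0,-0.1,0,0,0,0,0]]}}

```text
clock: 9.05
position: [457.7, -127.0, 88.3]
ee_rot: [-0.675, 0.737, 0.0, 0.0]
contact_force: [1.2, -0.2, -0.0]
gripper_width: -0.1
```

>>> {"method": "servo_tool", "body": {"rows": [[0,-0.05,0,0,0,0,0],[0,0,0,0,0,0,0]]}}

```text
clock: 9.25
position: [457.5, -126.5, 88.2]
ee_rot: [-0.675, 0.737, 0.0, -0.0]
contact_force: [-0.1, 0.6, 0.1]
gripper_width: -0.1
```

>>> {"method": "servo_tool", "body": {"rows": [[0,-0.05,0,0,0,0,0],[0,0,0,0,0,0,0]]}}

```text
clock: 9.45
position: [457.6, -126.2, 88.3]
ee_rot: [-0.675, 0.737, 0.0, -0.0]
contact_force: [0.1, -0.1, -0.3]
gripper_width: -0.2
```

>>> {"method": "servo_tool", "body": {"rows": [[0,-0.05,0,0,0,0,0]]}}

```text
clock: 9.55
position: [457.7, -125.8, 88.3]
ee_rot: [-0.675, 0.737, 0.0, -0.0]
contact_force: [-0.4, 0.6, 0.1]
gripper_width: 0.2
```

>>> {"method": "servo_tool", "body": {"rows": [[0,-0.05,0,0,0,0,0]]}}

```text
clock: 9.65
position: [457.8, -125.3, 88.3]
ee_rot: [-0.675, 0.737, 0.0, -0.0]
contact_force: [-0.4, -0.4, 0.2]
gripper_width: -0.3
```

>>> {"method": "servo_tool", "body": {"rows": [[0,1,0,0,0,0,0],[0,2,0,0,0,0,0],[0,0,0,-3,0,0,0],[0,0,0,-4,0,0,0],[0,0,0,-4,0,0,0],[0,0,0,-4,0,0,0]]}}

```text
clock: 10.25
position: [454.6, -155.9, 239.9]
ee_rot: [-0.675, 0.738, 0.0, -0.0]
contact_force: [1.6, 1.0, -0.5]
gripper_width: 0.1
```

>>> {"method": "servo_tool", "body": {"rows": [[0,4.5,0,0,0,0,0],[0,4.5,0,0,0,0,0],[0,4.5,0,0,0,0,0],[0,4.5,0,0,0,0,0],[0,4,0,0,0,0,0],[0,0,0,0,0,0,0],[0,0,0,0,0,0,0]]}}

```text
clock: 10.95
position: [434.9, -375.5, 237.5]
ee_rot: [-0.674, 0.738, 0.001, -0.0]
contact_force: [0.1, 0.4, 0.2]
gripper_width: 0.2
```

```bash
python3 - <<'E'
from h import *
snap('top','top2');im=cv2.imread('pics/top2.png');cv2.imwrite('pics/c4.png',cv2.resize(im[140:320,160:390],(766,600),interpolation=2))
E
```

```text
(no output)
```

View pics/c4.png

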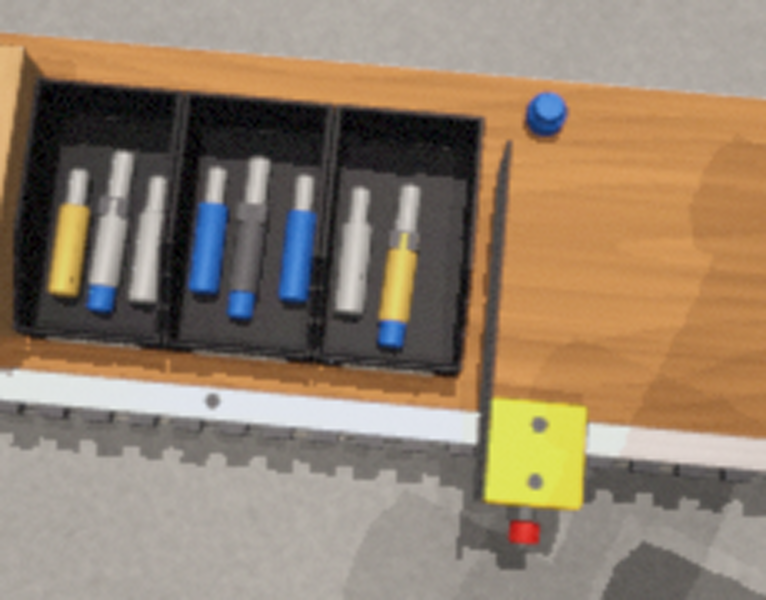

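The stop is now just right of the end bin: its right edge runs (586,405)–(581,508), and the plate's top edge starts at (510,142). The bin's rim edge is at (483,118)–(460,375).

```bash
python3 - <<'E'
from h import *
y=np.array([.0955,1]);y/=np.linalg.norm(y);x=np.array([y[1],-y[0]])
for n,u,v,z in [('s_br',586,405,105),('s_fr',581,508,105),('plate',510,142,126),('bin_b',483,118,125),('bin_f',460,375,125),('knob',524,531,84),('hole',539,424,105)]:
    p=onplane('top2',160+u/3.33,140+v/3.333,z)[:2];print(n,(x@p).round(1),(y@p).round(1))
g=[cv2.cvtColor(cv2.imread(f'pics/{f}.png'),cv2.COLOR_BGR2GRAY)[155:250,165:310].astype(np.float32) for f in('top0','top2')]
print('bins shift px',cv2.phaseCorrelate(*g))
m=[]
for f in('top0','top2'):
    h=cv2.cvtColor(cv2.imread(f'pics/{f}.png'),cv2.COLOR_BGR2HSV);k=cv2.inRange(h,(25,150,100),(34,255,255));k[:255]=0;k[310:]=0;k[:,:290]=0;k[:,420:]=0
    c=max(cv2.findContours(k,0,2)[0],key=cv2.contourArea);r=cv2.boundingRect(c);p=onplane(f,r[0]+r[2],r[1]+r[3]/2,105)[:2];print(f,r,y@p)
E
```

```text
s_br 500.5 -66.6
s_fr 437.3 -67.4
plate 659.6 -5.7
bin_b 674.1 12.4
bin_f 510.0 14.1
knob 420.2 -35.6
hole 486.1 -38.2
bins shift px ((-0.013672123418288606, -0.004993845174936951), 0.9884758757882648)
top0 (374, 266, 28, 33) -204.27694397510277
top2 (306, 260, 30, 33) -68.52478603051455
```

The knob now sits about 5 mm further in than at the start, when the stop was riding between notches. That matches a dropped plunger. The bins are unmoved and the gap is about 15 mm, so I'm handing in.

```bash
python3 -c "
from bench import *
print(job_done(),read_state()['clock'])"
```

```text
the job is handed in; nothing more can be done
the job is handed in; nothing more can be done
```

I pushed the stop about 136 mm along the rail with the closed fingertips, until it clicked into what I read as the last notch before the end bin (0.150). I then backed the arm clear and handed the job in at about 11 s. The hand-in gave no verdict.

- **Clicked in:** near the end the push force fell from about 3 N to zero, because the stop had been drawn in ahead of the fingers. In the last picture the red knob sits about 5 mm further in than at the start, against 3.7 mm of plunger travel. I had no direct plunger reading.
- **Gap to the end bin:** about 15 mm, which is under one 30 mm notch pitch, so the stop cannot take another notch.
- **Bins and other items:** comparing the first and last pictures, the bins shifted by less than 0.02 px. I saw no movement of the other items in the pictures, but I did not measure them.
- **One disagreement:** the position worked out from the rack's uprights is 3 to 4 mm off the measured final position. That is within a few mm of camera and pixel error.

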